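Index the filling funnel to the open tub

TASK

Hook a fingertip under the red pull ring of the spring index pin, lift the pin out of its hole, swing the link arm exactly one hole so that the funnel at its other end comes over the open, empty tub, and let the pin spring fully home in that hole. Do not pinch the ring or wrench it, and leave the tubs and the jar where they stand; finish with the hand clear.

Things in the scene. Friction and masses are not known exactly. Their poses are not given: they have to be found in the camera images.
- index_stand: Fixed dark stand. Origin on the vertical pivot axis of the link arm at table height, z up. The sector plate with the holes is on its -x side, which faces away from the robot. Its +y side is a shelf, top 10 mm above the table, with three tubs 140 mm from the pivot, 25 degrees apart, the middle one 75 degrees anticlockwise from +x. Start: pin in the middle hole, funnel over the middle tub.
- middle_hole (a point): Mouth of the middle hole of the fixed aluminium sector plate, 30 mm above the table. Five dark holes lie on a circle of 150 mm radius about the pivot, 25 degrees (0.436 rad, 65 mm) apart, the middle one on the stand's -x axis.
- link_arm (a joint): Angle of the blue link arm about the pivot, rad: 0 = pin at the middle hole, positive = anticlockwise from above; holes at -0.873, -0.436, 0, 0.436, 0.873. With the pin out it turns freely (under 1 N at the ring, no spring). At 0 its pin end points to the stand's -x, its funnel end 75 degrees anticlockwise from +x; both turn together about the pivot.
- hub_top (a point): Top of the link arm's hub on the pivot axis, 116 mm above the table; the hub is 40 mm across. From it a 36 mm wide bar (top 46 mm above the table) runs to 25 mm beyond the pin, with a 25 mm wide barrel round the pin up to 68 mm; a second bar, 98 mm high, carries the funnel.
- index_pin (a joint): Lift of the index pin on the link arm, m: 0 = home in a hole, 0.010 = round tip just clear of the sector plate, 0.018 = upper stop. A spring pulls it down with 5 N at 0 and 9.5 N at 0.018. It moves only straight up and down on the arm; let go, it stands on the plate (0.010) or drops into a hole within about 3 mm.
- pull_ring: Red round ring fixed on top of the pin: inner diameter 54 mm, bar 7 mm thick. Origin at its centre, 103 mm above the table with the pin home, 135 mm from the pivot axis (15 mm nearer than the pin). Its x axis is level and points along the arm to the pivot, y level across the arm, z up. It stands across the arm and leans 30 degrees from upright, top towards the pivot.
- ring_top (a point): Middle of the ring's top bar (bar centre), under which a fingertip hooks; 15 mm nearer the pivot and 26 mm higher than the ring's centre. Closed fingers tilted about 45 degrees, pointing down and towards the pivot, pass through the ring from outside the sector; behind it is free space down to the arm's bar.
- funnel_outlet (a point): Centre of the lower mouth of the steel funnel on the second end of the link arm, 140 mm from the pivot, 66 mm above the table (11 mm over the tubs' tops); it moves with the arm. The funnel is 60 mm wide at the top, 144 mm above the table.
- tub_open: The open, empty white tub, 54 mm diameter, 45 mm high, loose on the shelf next to the middle tub, on either side. Origin at the centre of its underside.
- tub_mid: Filled white tub with a beige lid, 54 mm diameter, 45 mm high, loose on the middle of the shelf, under the funnel at the start. Origin at the centre of its underside.
- tub_side: Filled white tub with a beige lid, same size, loose on the shelf on the other side of the middle one. Origin at the centre of its underside.
- jar: Closed jar with a blue cap, 60 mm diameter, 90 mm high, loose on the table beside the stand. Origin at the centre of its underside.
Mind the look-alikes: they are no part of the job. What is shaped like the tub_mid but blue is not meant.

How it is judged:
On the way, in this order (a step that is already met when the one before it is completed fails the run):
1. the pin is lifted clear of the middle hole by its ring (value of joint index_pin above 0.0095 m and contact force between the fingers and pull_ring above 1 N and value of joint link_arm between -0.08 and 0.08 rad), for 0.05 s.
2. the link arm is swung until the funnel is over the open tub (horizontal distance between funnel_outlet and tub_open below 0.016 m), for 0.05 s.
At the end, for the whole second after the job is handed in: The pin is home (within 2 mm) in the hole next to the middle one, the arm at rest there (0.41 to 0.46 rad from the middle), the funnel's mouth within 10 mm of the open tub's axis seen from above, and tubs and jar upright within 8 mm of where they stood (value of joint index_pin below 0.002 m and horizontal distance between funnel_outlet and tub_open below 0.01 m and (value of joint link_arm between 0.41 and 0.46 rad or value of joint link_arm between -0.46 and -0.41 rad) and velocity of joint link_arm between -0.05 and 0.05 rad/s and distance of each of tub_open, tub_mid, tub_side, jar from where it was at the start of the episode below 0.008 m and angle between each of tub_open, tub_mid, tub_side, jar's own z axis and vertical below 0.1 rad); the robot touches nothing.
It fails at once if the ring is pinched or wrenched (more than 35 N between fingers and ring) (contact force between the fingers and pull_ring above 35 N).
It fails at once if the arm is swung past the neighbouring hole towards the second one (value of joint link_arm above 0.65 rad or value of joint link_arm below -0.65 rad).
It fails at once if a tub or the jar is lifted, tipped or pushed (distance of any of tub_open, tub_mid, tub_side, jar from where it was at the start of the episode above 0.015 m or angle between any of tub_open, tub_mid, tub_side, jar's own z axis and vertical above 0.3 rad).
It also fails if it takes over 43 s, if anything falls off the work surface, if the arm or the gripper's body presses on something with over 40 N, if the wrist force passes 120 N, or if a joint passes its speed limit or range.

ROBOT

A 7-joint arm with a two-finger parallel gripper is mounted at the origin on the work surface. World frame = base frame: x ahead of the robot, y to its left, z up, the work surface at z = 0. Lengths are in m, angles in rad, forces in N, time in s.
With the tool pointing down it reaches from about 0.4 to 0.875 m from the base axis. Payload 19.3 kg.
Tool frame: the origin (TCP) lies at the very end of the fingers, on their centre line; the grasp point (between the pads) lies 19 mm behind it; z points along the fingers, y is the line along which they close (so a half turn about z gives the same grasp; the last joint's range is limited). The gripper opens to 85 mm and grips with 20 to 120 N. Pads are 22 mm wide; open, the fingers measure 114 mm over their backs; the gripper's body (76 mm by 85 mm) begins 54 mm behind the grasp point. The pads swing forward as they close: fully open they stand 13 mm farther back than shut.
Start: joints at [-1.21, 0.521, -0.036, 1.599, 0.021, 1.021, -0.113], TCP at [0.261, 0.568, 0.208] pointing down, gripper open.
Joint ranges: [-2.91, 2.91], [-0.3, 2.13], [-1.5, 1.42], [0.17, 2.43], [-1.26, 4.41], [0.16, 1.93], [-2.52, 2.52]. Speed limits (rad/s): [1.89, 1.89, 2.39, 2.39, 3.01, 3.01, 3.01].

INTERFACE

Orientations are given as [roll, pitch, yaw] about the fixed x, y, z axes, in that order (R = Rz(yaw) Ry(pitch) Rx(roll)).
In Python, from workcell import bot gives the robot as it stands.
- The arm moves only by the shell command python3 -m crank 'ROWS' [FORCE]. ROWS is a JSON object of lists of equal length, an entry for each row: "travel": the shift along the world's x, y, z in cm, a list of three; "turn": the turn, a rotation vector about the world's x, y, z in degrees, a list of three; "gripper": the closure, from 0 (fully open) to 1 (shut). A call has exactly 5 rows; each row is the pose to reach, as a shift and turn from the pose commanded when the call began; what a row does not reach only later rows make up. A row lasts 1/10 s, in which the tool goes at most 50 mm and 8.59 degrees, less where a joint would pass 70% of its speed; a pose out of reach is approached as far as the arm can. A call with a gripper value outside its range is refused whole. The fingers move at their own pace and stop on an object; FORCE is the grip in N (left out, the last holds). Time passes only in rows, so rows that repeat a pose let the fingers close, or fill a call up. It gives the time, the measured TCP pose, the force, the opening and the grip force at its end, in the units of the state.
- bot.observe(): the state, without advancing time (a new reading comes with each control period).
- bot.grab_frame(name): name is "side" or "top" or "wrist"; returns a dict with "pixels" (480x640x3 uint8, red, green, blue), "fx", "fy", "cx", "cy" (pixels), "extrinsics" (4x4, takes a point from world to camera coordinates). Camera axes: x right, y down, z forward; pixel columns grow to the right and rows downward; lengths in m; the calibration is good to about 2 mm. A picture is of the moment at which its call begins. There is no depth.
- bot.job_done(): hands the job in; it is judged then, once.
The state is a dict: "clock": time; "qpos": joint angles; "qd": joint speeds; "joint_efforts": joint torques, N m; "position": TCP position; "tool_rot": TCP orientation; "force": force on the tool from outside, world axes, zero at the start; "moment": the same for the moment, N m; "grip_width": finger opening in m; "finger_force": force on a finger pad.
Only numpy, scipy, OpenCV 4.12 (cv2) and the standard library are available. Lean on these libraries where they do the work, as an engineer would, in place of code of your own. Each camera call takes 0.05 s, during which the arm holds its last target. There are 200 camera calls.

## Working session

There is one attempt and no reset: what is moved stays moved. The work goes in short steps, Python scripts to look and compute and a shell command to move; the robot and the scene stay as the last step left them, time stands still between calls to the robot, and variables do not carry over. Pictures are saved under pics/ and viewed, at most 13 in all, crops included, and the job is handed in when it is done.

```bash
mkdir -p pics; ls; python3 - <<'E'
from workcell import bot
import cv2,numpy as np
np.set_printoptions(precision=3,suppress=True)
print(bot.observe())
for n in ("side","top"):
    f=bot.grab_frame(n); cv2.imwrite(f"pics/{n}0.png",f["pixels"][:,:,::-1])
    print(n,f["fx"],f["fy"],f["cx"],f["cy"]); print(np.array(f["extrinsics"]))
E
```

```text
pics
{'clock': 0.0, 'qpos': array([-1.21 ,  0.522, -0.036,  1.6  ,  0.021,  1.021, -0.113]), 'qd': array([-0.   ,  0.001, -0.001, -0.   ,  0.001, -0.001, -0.001]), 'joint_efforts': array([ -0.001, -92.71 ,   1.979, -36.992,   0.018,   0.008,  -0.   ]), 'position': array([0.261, 0.568, 0.207]), 'tool_rot': array([-3.14 ,  0.   ,  2.711]), 'force': array([ 0.174,  0.169, -0.19 ]), 'moment': array([ 0.034, -0.002,  0.021]), 'finger_force': 0.0, 'grip_width': 0.08513967425880456}
side 462.905626754744 462.905626754744 311.9858960988835 245.80791338138073
[[ 0.681 -0.732 -0.019 -0.454]
 [-0.561 -0.505 -0.656  0.28 ]
 [ 0.471  0.457 -0.755  0.839]
 [ 0.     0.     0.     1.   ]]
top 574.5261073745818 574.5261073745818 321.6071972361846 240.18561935952093
[[-0.02  -1.    -0.024 -0.102]
 [-0.984  0.024 -0.177  0.545]
 [ 0.177  0.02  -0.984  1.055]
 [ 0.     0.     0.     1.   ]]
```

View pics/side0.png

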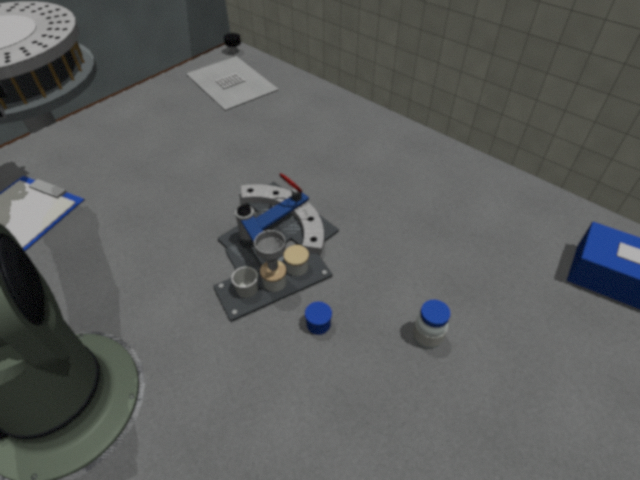

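View pics/top0.png

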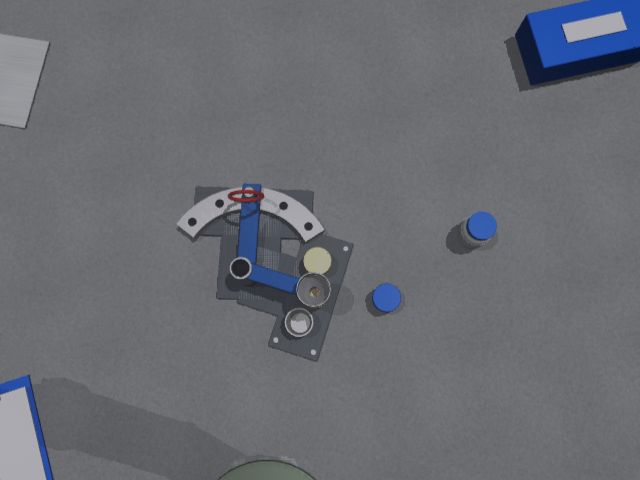

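The top view shows the hub at (241,268), the ring at (246,196) and free holes near (192,222), (220,203), (283,206) and (308,227). The funnel is at (313,290). The open tub is at (299,322), nearer the robot, so the arm must swing clockwise to -0.436. The side view agrees, with the ring at (290,184) and the open tub at (244,283).

```bash
cat > h.py <<'E'
import numpy as np,cv2
from workcell import bot
np.set_printoptions(precision=4,suppress=True)
def ray(f,p):
    E=np.array(f["extrinsics"]);R,t=E[:3,:3],E[:3,3]
    d=R.T@np.array([(p[0]-f["cx"])/f["fx"],(p[1]-f["cy"])/f["fy"],1.]);return -R.T@t,d/np.linalg.norm(d)
def onz(f,p,z):
    c,d=ray(f,p);return c+d*(z-c[2])/d[2]
def proj(f,P):
    E=np.array(f["extrinsics"]);q=E[:3,:3]@P+E[:3,3];return np.array([f["fx"]*q[0]/q[2]+f["cx"],f["fy"]*q[1]/q[2]+f["cy"]])
def tri(f1,p1,f2,p2):
    c1,d1=ray(f1,p1);c2,d2=ray(f2,p2)
    s=np.linalg.lstsq(np.c_[d1,-d2],c2-c1,rcond=None)[0];a,b=c1+s[0]*d1,c2+s[1]*d2
    return (a+b)/2,np.linalg.norm(a-b)
def red(f):
    h=cv2.cvtColor(f["pixels"],cv2.COLOR_RGB2HSV);m=((h[...,0]<8)|(h[...,0]>172))&(h[...,1]>130)&(h[...,2]>50)
    n,l,s,c=cv2.connectedComponentsWithStats(m.astype(np.uint8));i=1+np.argmax(s[1:,4]);return l==i,s[i],c[i]
def ringdir(fit,a): return fit
E
python3 - <<'E'
from h import *
from scipy.optimize import least_squares
t=bot.grab_frame("top");s=bot.grab_frame("side")
g=cv2.cvtColor(t["pixels"],cv2.COLOR_RGB2GRAY)
H=[]
for x,y in [(192,222),(220,203),(283,206),(308,227)]:
    w=g[y-6:y+7,x-6:x+7].astype(float);k=np.clip(w.max()*.6-w,0,None)
    yy,xx=np.mgrid[-6:7,-6:7];k[np.hypot(xx,yy)>6]=0
    p=(x+(k*xx).sum()/k.sum(),y+(k*yy).sum()/k.sum());H.append(onz(t,p,.03));print(p,H[-1])
H=np.array(H)[:,:2];A=np.radians([50,25,-25,-50])
fit=least_squares(lambda v:(v[:2]+.15*np.c_[np.cos(v[2]+A),np.sin(v[2]+A)]-H).ravel(),[.5,.05,0])
print("pivot,dir",fit.x,"res",fit.fun)
P=fit.x[:2];a=fit.x[2];u=np.array([np.cos(a),np.sin(a)])
print("hub",onz(t,(241,268),.116),"funnel top",onz(t,(313,290),.144),"tub open",onz(t,(299,322),.055))
for an in (75,50):
    b=a+np.pi+np.radians(an);print(an,P+.14*np.array([np.cos(b),np.sin(b)]))
print("ring pred",P+.135*u,"top",P+.120*u)
mt,st,ct=red(t);ms,ss,cs=red(s);print(st,ct,ss,cs)
print("ring tri",tri(t,ct,s,cs))
for nm,f in(("top",t),("side",s)):print(nm,proj(f,np.r_[P+.135*u,.103]),proj(f,np.r_[P+.12*u,.129]))
cv2.imwrite("pics/crop.png",cv2.resize(np.hstack([t["pixels"][160:360,160:360],s["pixels"][150:350,190:390]])[:,:,::-1],None,fx=2,fy=2,interpolation=3))
E
```

```text
(np.float64(191.7373268438787), np.float64(221.37993260950955)) [0.5899 0.1415 0.03  ]
(np.float64(219.15401515151515), np.float64(202.9594696969697)) [0.6258 0.0876 0.03  ]
(np.float64(283.0430781435938), np.float64(205.33859579531932)) [ 0.6176 -0.0391  0.03  ]
(np.float64(308.07893454604516), np.float64(225.9184667857723)) [ 0.5749 -0.0878  0.03  ]
pivot,dir [ 0.4861  0.0331 -0.0648] res [-0.0001  0.      0.0001 -0.0001  0.      0.0001 -0.0001 -0.    ]
hub [0.4835 0.0295 0.116 ] funnel top [ 0.4387 -0.0995  0.144 ] tub open [ 0.388  -0.0691  0.055 ]
75 [ 0.4412 -0.0995]
50 [ 0.3894 -0.0681]
ring pred [0.6208 0.0243] top [0.6059 0.0253]
[229 190  35  12 186] [246.1613 195.5753] [281 174  20  17  66] [290.1061 181.9697]
ring tri (array([0.6204, 0.0228, 0.1022]), np.float64(0.0001988437440869677))
top [245.2949 195.2031] [242.4964 199.612 ]
side [289.708  181.3197] [284.0681 175.6151]
```

```bash
python3 -m crank '{"travel":[[0,0,3],[0,0,7],[0,0,11],[0,0,14],[0,0,14]],"turn":[[0,0,0],[0,0,0],[0,0,0],[0,0,0],[0,0,0]],"gripper":[1,1,1,1,1]}' 60; python3 -c "
from h import *;o=bot.observe();print(o['qpos'],o['position'],o['tool_rot'])"
```

```text
clock: 0.7
position: [0.2615, 0.5691, 0.3517]
tool_rot: [3.136, -0.0, 2.711]
force: [-1.1, -0.2, -0.1]
grip_width: 0.0122
finger_force: 0.0
[-1.2165  0.4144 -0.0271  1.4001  0.0114  1.3213 -0.1043] [0.2615 0.5691 0.3517] [ 3.1357 -0.0005  2.7106]
```

```bash
python3 -m crank '{"travel":[[3,-4,0],[6,-8,0],[9,-12,0],[12,-15,0],[15,-18,0]],"turn":[[0,0,-5],[0,0,-10],[0,0,-15],[0,0,-20],[0,0,-23]],"gripper":[1,1,1,1,1]}' 
python3 -m crank '{"travel":[[3,-4,0],[6,-8,0],[9,-12,0],[12,-15,0],[15,-18,0]],"turn":[[0,0,-5],[0,0,-10],[0,0,-15],[0,0,-20],[0,0,-23]],"gripper":[1,1,1,1,1]}'
python3 -m crank '{"travel":[[3,-4,-1],[6,-8,-2],[9,-12,-3],[12,-15,-4],[14,-18,-5]],"turn":[[0,0,-5],[0,0,-10],[0,0,-15],[0,0,-20],[0,0,-23]],"gripper":[1,1,1,1,1]}'; python3 -c "
from h import *;o=bot.observe();print(o['qpos'],o['position'],o['tool_rot'],o['force'])"
```

```text
clock: 1.2
position: [0.4119, 0.3861, 0.3473]
tool_rot: [-3.141, 0.0, 2.306]
force: [0.3, 0.7, 0.7]
grip_width: -0.0
finger_force: 0.0
clock: 1.7
position: [0.5618, 0.2062, 0.3472]
tool_rot: [-3.141, 0.0, 1.904]
force: [-0.2, 1.4, 0.4]
grip_width: -0.0
finger_force: 0.0
clock: 2.2
position: [0.7022, 0.0258, 0.2959]
tool_rot: [-3.141, 0.001, 1.502]
force: [-0.3, 0.4, -0.2]
grip_width: 0.0
finger_force: 0.0
[-0.349   0.622   0.4093  1.2664 -0.2422  1.3022 -0.0128] [0.7022 0.0258 0.2959] [-3.1406  0.0007  1.5023] [-0.3006  0.3917 -0.2371]
```

View pics/crop.png

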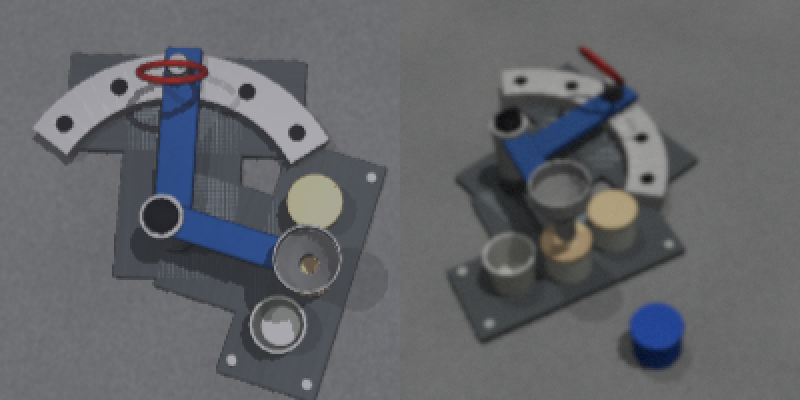

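The enlarged crop confirms it: the open tub is at crop (277,325) and the lidded ones are under and beyond the funnel. Next I tilt the closed fingers.

```bash
python3 -m crank '{"travel":[[0,0,-1],[0,0,-2],[0,0,-3],[0,0,-4],[0,0,-5]],"turn":[[0.3,5,0],[0.6,10,0],[1,15,0],[1.3,20,0],[1.6,24,0]],"gripper":[1,1,1,1,1]}' 
python3 -m crank '{"travel":[[0,0,-1],[0,0,-2],[0,0,-3],[0,0,-4],[0,0,-5]],"turn":[[0.3,5,0],[0.6,10,0],[1,15,0],[1.3,20,0],[1.3,20,0]],"gripper":[1,1,1,1,1]}'
python3 - <<'E'
from h import *
from scipy.spatial.transform import Rotation as R
o=bot.observe();M=R.from_euler('xyz',o['tool_rot']).as_matrix();print(o['qpos'],o['position'],M,o['force'])
s=bot.grab_frame("side");cv2.imwrite("pics/s1.png",cv2.resize(s["pixels"][60:260,180:430],None,fx=3,fy=3,interpolation=3)[:,:,::-1])
E
```

```text
clock: 2.7
position: [0.7008, 0.0277, 0.246]
tool_rot: [-2.717, -0.001, 1.506]
force: [-0.9, 0.4, 0.1]
grip_width: -0.0
finger_force: 0.0
clock: 3.2
position: [0.71, 0.0448, 0.2285]
tool_rot: [-2.643, -0.073, 1.439]
force: [0.7, 6.8, -5.7]
grip_width: -0.0003
finger_force: 0.0
[-0.178   1.0577  0.3763  0.6852 -0.4346  1.9306 -0.0663] [0.71   0.0448 0.2285] [[ 0.1307  0.8751 -0.4659]
 [ 0.9887 -0.0804  0.1264]
 [ 0.0732 -0.4772 -0.8758]] [ 0.7002  6.7742 -5.6858]
```

View pics/s1.png

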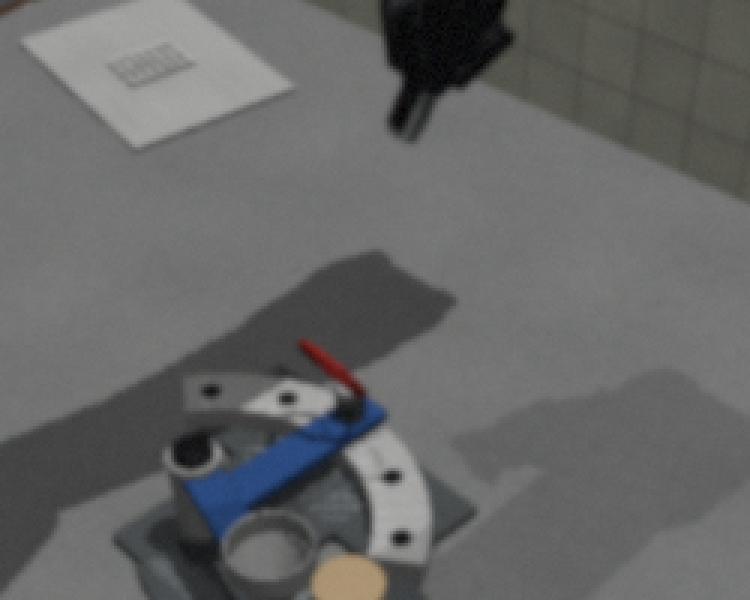

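```bash
cat >> h.py <<'E'
from scipy.spatial.transform import Rotation as R
P=np.array([.4861,.0331]);A0=-.0648
def goal(phi,tilt,back,up=0,rc=.135,zc=.1025):
    "link angle phi, tilt deg, TCP 'back' m before the ring centre along the finger, up m"
    a=A0+phi;u=np.array([np.cos(a),np.sin(a),0]);w=np.array([-u[1],u[0],0])
    M=R.from_rotvec(w*np.radians(tilt))*R.from_euler('xyz',[np.pi,0,a+np.pi/2])
    d=M.apply([0,0,1]);return np.r_[P+rc*u[:2],zc+up]-back*d,M
def rel(T,M):
    o=bot.observe();m=R.from_euler('xyz',o['tool_rot'])
    print('pos',o['position'],'travel cm',(T-o['position'])*100,'turn',np.degrees((M*m.inv()).as_rotvec()),'q',o['qpos'],'F',o['force'])
E
python3 -c "
from h import *
rel(*goal(0,35,.055))"
```

```text
pos [0.7166 0.0376 0.2409] travel cm [-6.4303 -1.5293 -9.3331] turn [-3.0125  8.3885  4.8645] q [-0.1812  1.0492  0.4217  0.6743 -0.4616  1.9316 -0.0629] F [ 0.5264 -1.7903  9.0208]
```

The fingertips show at crop (405,130), well above and outside the ring, whose top is at (305,343). Joint 6 is at its limit, so I reduce the tilt to about 35° and come nearer.

```bash
python3 -m crank '{"travel":[[-1,0,0],[-2,0,0],[-3,0,0],[-3,0,0],[-3,0,0]],"turn":[[-0.3,-5,0],[-0.6,-9,0],[-0.6,-9,0],[-0.6,-9,0],[-0.6,-9,0]],"gripper":[1,1,1,1,1]}' 
python3 -c "
from h import *
rel(*goal(0,35,.055))"
```

```text
clock: 3.75
position: [0.6858, 0.03, 0.2416]
tool_rot: [-2.828, -0.064, 1.429]
force: [0.7, -0.1, 0.9]
grip_width: -0.0002
finger_force: 0.0
pos [0.6858 0.03   0.2416] travel cm [-3.3532 -0.7731 -9.4088] turn [-1.879  17.3412  4.9434] q [-0.2661  0.8472  0.45    1.0503 -0.4075  1.625   0.0095] F [ 0.733  -0.1165  0.9438]
```

```bash
python3 -m crank '{"travel":[[-1,-0.2,-2],[-2,-0.4,-4],[-3,-0.6,-6],[-3.3,-0.8,-7],[-3.3,-0.8,-7]],"turn":[[0,2,2],[-1,5,4],[-1,8,5],[-1,10,5],[-1,10,5]],"gripper":[1,1,1,1,1]}' 
python3 -c "
from h import *
rel(*goal(0,35,.055))"
```

```text
clock: 4.25
position: [0.6523, 0.0212, 0.1691]
tool_rot: [-2.652, -0.028, 1.507]
force: [1.0, -0.2, 0.4]
grip_width: -0.0001
finger_force: 0.0
pos [0.6523 0.0212 0.1691] travel cm [-0.0028  0.1107 -2.1595] turn [-1.1432  7.0589  0.0569] q [-0.2563  0.9701  0.4235  1.0417 -0.364   1.6883  0.0762] F [ 0.9542 -0.1801  0.4458]
```

```bash
python3 -m crank '{"travel":[[0,0.1,-1],[0,0.1,-2.2],[0,0.1,-2.2],[0,0.1,-2.2],[0,0.1,-2.2]],"turn":[[-0.5,3,0],[-1,6,0],[-1.1,7,0],[-1.1,7,0],[-1.1,7,0]],"gripper":[1,1,1,1,1]}' 
python3 - <<'E'
from h import *
rel(*goal(0,35,.055))
rel(*goal(0,35,-.025))
s=bot.grab_frame("side");t=bot.grab_frame("top")
c=lambda f,x,y:f["pixels"][y:y+130,x:x+130]
for f in(s,t):print(proj(f,bot.observe()['position']))
cv2.imwrite("pics/s2.png",cv2.resize(np.hstack([c(s,230,110),c(t,180,130)]),None,fx=3,fy=3,interpolation=3)[:,:,::-1])
E
```

```text
clock: 4.75
position: [0.6532, 0.0224, 0.1511]
tool_rot: [-2.539, -0.002, 1.506]
force: [-0.8, -0.1, 0.4]
grip_width: -0.0004
finger_force: 0.0
pos [0.6532 0.0224 0.1511] travel cm [-0.0898 -0.0073 -0.3537] turn [-0.0858  0.4958  0.0181] q [-0.2357  1.076   0.4169  0.9094 -0.3638  1.8222  0.0457] F [-0.7648 -0.0786  0.4395]
pos [0.6532 0.0224 0.1511] travel cm [-4.6688  0.2898 -6.9069] turn [-0.0858  0.4958  0.0181] q [-0.2357  1.076   0.4169  0.9094 -0.3638  1.8222  0.0457] F [-0.7648 -0.0786  0.4395]
[299.1155 158.2615]
[242.109  170.7392]
```

View pics/s2.png

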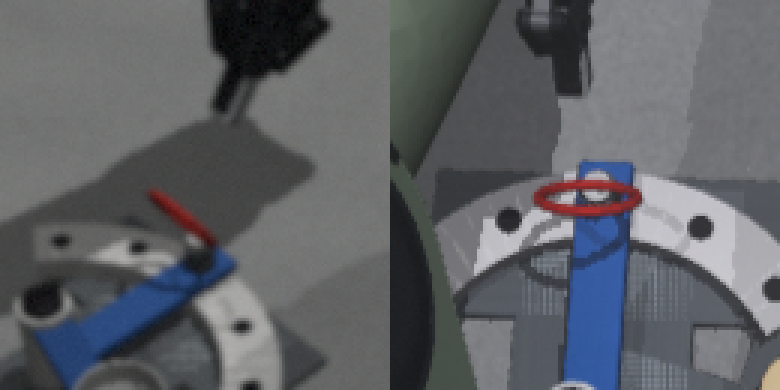

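The fingers point at the ring from outside. The tip shows at side crop (225,117) and top crop (572,93), about 8 px from where the reported TCP projects, so I triangulate it.

```bash
python3 - <<'E'
from h import *
s=bot.grab_frame("side");t=bot.grab_frame("top")
for ps,pt in [((307.3,150.7),(240.7,161.7)),((305,149),(240.7,161))]:print(tri(s,ps,t,pt))
o=bot.observe();print(o['position'],R.from_euler('xyz',o['tool_rot']).apply([0,0,1]),o['grip_width'])
E
```

```text
(array([0.6706, 0.0204, 0.1619]), np.float64(0.010347157763110276))
(array([0.6675, 0.0208, 0.1689]), np.float64(0.005178614577582815))
[0.6528 0.0228 0.151 ] [-0.5662  0.0386 -0.8234] -0.0002726593087505299
```

```bash
python3 -m crank '{"travel":[[-0.1,0,-0.4],[-0.7,0,-1.2],[-1.2,0.1,-2],[-1.8,0.1,-2.8],[-2.4,0.1,-3.7]],"turn":[[0,0,0],[0,0,0],[0,0,0],[0,0,0],[0,0,0]],"gripper":[1,1,1,1,1]}' 
python3 - <<'E'
from h import *
rel(*goal(0,35,-.03))
s=bot.grab_frame("side");t=bot.grab_frame("top")
c=lambda f,x,y:f["pixels"][y:y+100,x:x+100]
for f in(s,t):print(proj(f,bot.observe()['position']))
im=cv2.resize(np.hstack([c(s,250,120),c(t,195,140)]),None,fx=4,fy=4,interpolation=3)
cv2.imwrite("pics/s3.png",np.clip(im[:,:,::-1].astype(float)*1.6,0,255))
E
```

```text
clock: 5.45
position: [0.6282, 0.0239, 0.1125]
tool_rot: [-2.536, -0.002, 1.506]
force: [0.2, 0.8, 0.1]
grip_width: -0.0003
finger_force: 0.0
pos [0.6282 0.0239 0.1125] travel cm [-2.4513  0.1541 -3.4545] turn [-0.0972  0.3314 -0.0124] q [-0.2577  1.0648  0.4102  1.0421 -0.3606  1.71    0.067 ] F [0.2071 0.8209 0.1105]
[291.6265 176.9414]
[244.696  190.4315][ WARN:0@7.543] global loadsave.cpp:1063 imwrite_ Unsupported depth image for selected encoder is fallbacked to CV_8U.
```

View pics/s3.png

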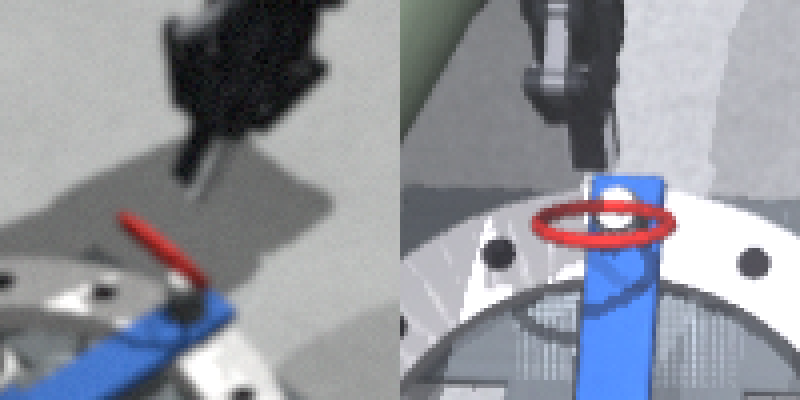

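The tip shows at side crop (190,190) and top crop (590,170), in line with the ring but about 18 mm short of the reported TCP. I insert with margin for either reading.

```bash
python3 -m crank '{"travel":[[-0.6,0,-0.9],[-1.2,0.1,-1.8],[-1.8,0.1,-2.6],[-2.2,0.1,-3.0],[-2.2,0.1,-3.0]],"turn":[[0,0,0],[0,0,0],[0,0,0],[0,0,0],[0,0,0]],"gripper":[1,1,1,1,1]}' 
python3 - <<'E'
from h import *
rel(*goal(0,42,-.028))
s=bot.grab_frame("side");t=bot.grab_frame("top")
c=lambda f,x,y:f["pixels"][y:y+100,x:x+100]
for f in(s,t):print(proj(f,bot.observe()['position']))
im=cv2.resize(np.hstack([c(s,250,120),c(t,195,140)]),None,fx=4,fy=4,interpolation=3)
cv2.imwrite("pics/s4.png",np.clip(im[:,:,::-1].astype(float)*1.6,0,255).astype(np.uint8))
E
```

```text
clock: 6.05
position: [0.6059, 0.0249, 0.0825]
tool_rot: [-2.535, -0.002, 1.506]
force: [-0.3, 0.4, 0.0]
grip_width: 0.0
finger_force: 0.0
pos [0.6059 0.0249 0.0825] travel cm [-0.3768  0.0693 -0.0832] turn [0.3607 7.2464 0.0039] q [-0.2733  1.0586  0.4039  1.1433 -0.3615  1.621   0.0827] F [-0.3419  0.4178  0.0379]
[285.7814 190.7506]
[246.6803 205.1388]
```

View pics/s4.png

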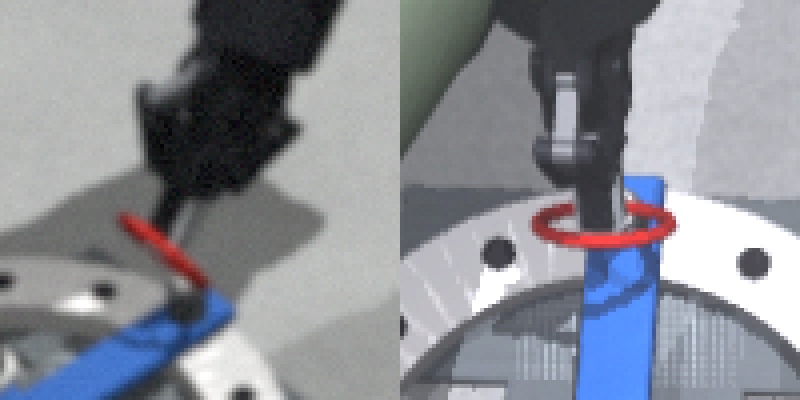

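The finger is through the ring: over its lower bar at top crop (600,205) and ending under the top bar at about (600,235). It needs a little more depth and tilt before it bears on the bar.

```bash
python3 -m crank '{"travel":[[-0.2,0,-0.1],[-0.4,0,-0.3],[-0.6,0.1,-0.4],[-0.8,0.1,-0.5],[-0.8,0.1,-0.5]],"turn":[[0,2,0],[0.2,4,0],[0.3,6,0],[0.4,7,0],[0.4,7,0]],"gripper":[1,1,1,1,1]}' 
python3 - <<'E'
from h import *
rel(*goal(0,42,-.034))
s=bot.grab_frame("side");t=bot.grab_frame("top")
for f in (s,t):print(red(f)[1:])
E
python3 -m crank '{"travel":[[-0.1,0,0.1],[-0.2,0,0.2],[-0.3,0,0.3],[-0.4,0,0.4],[-0.4,0,0.4]],"turn":[[0,0,0],[0,0,0],[0,0,0],[0,0,0],[0,0,0]],"gripper":[1,1,1,1,1]}'
```

```text
clock: 6.65
position: [0.5985, 0.0255, 0.0774]
tool_rot: [-2.413, -0.001, 1.506]
force: [-0.3, -0.0, -0.4]
grip_width: -0.0002
finger_force: 0.0
pos [0.5985 0.0255 0.0774] travel cm [-0.0397  0.031  -0.0201] turn [-0.0295  0.2691  0.0134] q [-0.2483  1.1391  0.3915  1.0391 -0.3619  1.7605  0.0699] F [-0.3016 -0.003  -0.4419]
(array([280, 174,  21,  17,  89], dtype=int32), array([289.6854, 180.7753]))
(array([228, 191,  36,  11, 169], dtype=int32), array([246.4142, 196.8817]))
clock: 7.25
position: [0.5946, 0.0258, 0.0823]
tool_rot: [-2.414, -0.001, 1.506]
force: [0.2, -0.0, -0.1]
grip_width: -0.0
finger_force: 0.0
```

```bash
python3 -m crank '{"travel":[[-0.1,0,0.1],[-0.2,0,0.2],[-0.3,0,0.3],[-0.4,0,0.4],[-0.4,0,0.4]],"turn":[[0,0,0],[0,0,0],[0,0,0],[0,0,0],[0,0,0]],"gripper":[1,1,1,1,1]}'
```

```text
clock: 7.75
position: [0.5907, 0.0258, 0.0859]
tool_rot: [-2.414, -0.001, 1.506]
force: [1.6, -0.5, -2.6]
grip_width: 0.0001
finger_force: 1.4
```

```bash
python3 -m crank '{"travel":[[0,0,0.1],[0,0,0.2],[0,0,0.3],[0,0,0.4],[0,0,0.4]],"turn":[[0,0,0],[0,0,0],[0,0,0],[0,0,0],[0,0,0]],"gripper":[1,1,1,1,1]}'
python3 -m crank '{"travel":[[0,0,0.1],[0,0,0.2],[0,0,0.3],[0,0,0.4],[0,0,0.4]],"turn":[[0,0,0],[0,0,0],[0,0,0],[0,0,0],[0,0,0]],"gripper":[1,1,1,1,1]}'
python3 -m crank '{"travel":[[0,0,0.1],[0,0,0.2],[0,0,0.3],[0,0,0.4],[0,0,0.4]],"turn":[[0,0,0],[0,0,0],[0,0,0],[0,0,0],[0,0,0]],"gripper":[1,1,1,1,1]}'
python3 - <<'E'
from h import *
o=bot.observe();print(o['position'],o['force'],o['qpos'])
s=bot.grab_frame("side");t=bot.grab_frame("top")
for f in (s,t):print(red(f)[1:])
print(tri(t,red(t)[2],s,red(s)[2]))
E
```

```text
clock: 8.25
position: [0.5906, 0.0258, 0.09]
tool_rot: [-2.414, -0.001, 1.506]
force: [2.2, -1.1, -6.3]
grip_width: -0.0
finger_force: 2.8
clock: 8.75
position: [0.5906, 0.0258, 0.0941]
tool_rot: [-2.414, -0.001, 1.506]
force: [2.7, 0.7, -6.8]
grip_width: 0.0002
finger_force: 3.2
clock: 9.25
position: [0.5906, 0.0257, 0.0981]
tool_rot: [-2.414, -0.001, 1.506]
force: [3.0, 0.5, -8.5]
grip_width: -0.0002
finger_force: 3.5
[0.5906 0.0257 0.0981] [ 3.0123  0.5342 -8.4518] [-0.2561  1.101   0.3963  1.0709 -0.3551  1.7672  0.073 ]
(array([280, 170,  21,  17,  85], dtype=int32), array([289.8118, 177.1412]))
(array([227, 189,  36,  12, 164], dtype=int32), array([245.8232, 195.3171]))
(array([0.6169, 0.0201, 0.1202]), np.float64(0.0020045919258862687))
```

```bash
python3 -m crank '{"travel":[[0,0,0.1],[0,0,0.15],[0,0,0.15],[-0.05,-0.4,0.15],[-0.1,-0.9,0.15]],"turn":[[0,0,0],[0,0,0],[0,0,0],[0,0,-2],[0,0,-5]],"gripper":[1,1,1,1,1]}'
python3 - <<'E'
from h import *
o=bot.observe();print(o['position'],o['force'],o['qpos'])
s=bot.grab_frame("side");t=bot.grab_frame("top")
c,d=tri(t,red(t)[2],s,red(s)[2]);print(c,d,np.arctan2(*(c[:2]-P)[::-1])-A0, 'tool ang',np.arctan2(*(o['position'][:2]-P)[::-1])-A0)
E
```

```text
clock: 9.85
position: [0.5897, 0.0171, 0.0994]
tool_rot: [-2.414, -0.001, 1.416]
force: [3.5, 0.6, -8.9]
grip_width: 0.0002
finger_force: 4.1
[0.5897 0.0171 0.0994] [ 3.4811  0.5953 -8.8613] [-0.226   1.0955  0.4048  1.0841 -0.3955  1.7647  0.0321]
[0.6125 0.0061 0.1261] 0.00029059670009540413 -0.14554050846686156 tool ang -0.0879842911721978
```

```bash
python3 -m crank '{"travel":[[-0.05,-0.35,0],[-0.1,-0.7,0],[-0.2,-1.1,0],[-0.3,-1.4,0],[-0.4,-1.75,0]],"turn":[[0,0,-2],[0,0,-4],[0,0,-6],[0,0,-8],[0,0,-10]],"gripper":[1,1,1,1,1]}'
python3 - <<'E'
from h import *
o=bot.observe();print(o['position'],o['force'],o['qpos'])
t=bot.grab_frame("top");print(red(t)[1:],'tool ang',np.arctan2(*(o['position'][:2]-P)[::-1])-A0)
h=cv2.cvtColor(t["pixels"],cv2.COLOR_RGB2HSV)
for a in np.radians([-5,-10,-13,-14,-15,-16,-17,-20]):print(np.degrees(a),proj(t,np.r_[P+.135*np.array([np.cos(A0+a),np.sin(A0+a)]),.117]))
cv2.imwrite("pics/t5.png",cv2.resize(t["pixels"][150:350,180:380],None,fx=3,fy=3,interpolation=3)[:,:,::-1])
E
```

```text
clock: 10.45
position: [0.5855, -0.0012, 0.0994]
tool_rot: [-2.414, -0.001, 1.241]
force: [2.7, -0.6, -9.8]
grip_width: 0.0003
finger_force: 4.3
[ 0.5855 -0.0012  0.0994] [ 2.6954 -0.6028 -9.7641] [-0.1688  1.0808  0.422   1.1281 -0.4722  1.7442 -0.0414]
(array([246, 190,  35,  15, 180], dtype=int32), array([263.8556, 198.9556])) tool ang -0.2669851853573326
-5.0 [250.4774 193.7765]
-10.0 [256.7844 194.8295]
-13.0 [260.5118 195.7191]
-14.0 [261.7427 196.0581]
-14.999999999999998 [262.9672 196.4183]
-16.0 [264.1849 196.7994]
-17.0 [265.3955 197.2016]
-20.0 [268.9812 198.5325]
```

View pics/t5.png

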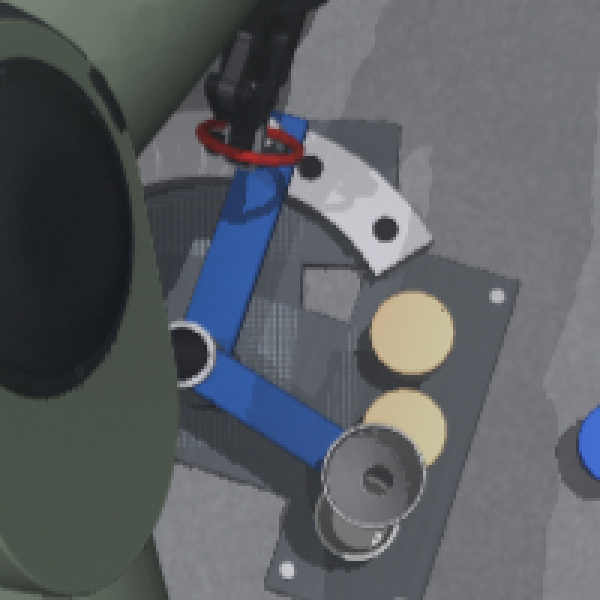

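The arm follows the finger: the funnel rim is now at crop (373,475), moving from the lidded tub (405,430) toward the open tub (357,515).

```bash
python3 -m crank '{"travel":[[-0.1,-0.4,0],[-0.25,-0.75,0],[-0.4,-1.1,0],[-0.65,-1.5,0],[-0.65,-1.5,0]],"turn":[[0,0,-2],[0,0,-4],[0,0,-6],[0,0,-9],[0,0,-9]],"gripper":[1,1,1,1,1]}'
cat > fun.py <<'E'
from h import *
o=bot.observe();t=bot.grab_frame("top")
print(o['position'],o['force'],o['qpos'],'tool',np.degrees(np.arctan2(*(o['position'][:2]-P)[::-1])-A0+.005))
g=cv2.medianBlur(cv2.cvtColor(t["pixels"][270:350,270:345],cv2.COLOR_RGB2GRAY),3)
c=cv2.HoughCircles(cv2.resize(g,None,fx=4,fy=4,interpolation=3),cv2.HOUGH_GRADIENT,1.5,200,param1=80,param2=25,minRadius=58,maxRadius=76)
for x,y,r in c[0][:2]:
    q=onz(t,(270+(x-1.5)/4,270+(y-1.5)/4),.144)[:2];v=q-P
    print(x/4+270,y/4+270,r/4,q,'R',np.linalg.norm(v),'link deg',(np.degrees(np.arctan2(v[1],v[0])-A0)-75-180+180)%360-180)
cv2.imwrite("pics/t6.png",cv2.resize(t["pixels"][150:350,180:380],None,fx=3,fy=3,interpolation=3)[:,:,::-1])
E
python3 fun.py
```

```text
clock: 11.0
position: [0.5785, -0.0178, 0.0996]
tool_rot: [-2.414, 0.001, 1.081]
force: [1.7, -2.9, -9.6]
grip_width: 0.0
finger_force: 4.4
[ 0.5785 -0.0178  0.0996] [ 1.7487 -2.924  -9.5647] [-0.1213  1.0594  0.4396  1.1885 -0.5393  1.7125 -0.1002] tool -24.87559824082663
314.4375 293.4375 14.65 [ 0.4334 -0.1013] R 0.14433643993967982 link deg -2.7192417379903304
```

```bash
sed -i 's/minRadius=58,maxRadius=76/minRadius=64,maxRadius=82/; s/270:350,270:345/295:355,265:330/; s/270+(x-1.5)\/4,270+(y-1.5)/265+(x-1.5)\/4,295+(y-1.5)/; s/x\/4+270,y\/4+270/x\/4+265,y\/4+295/' fun.py; python3 fun.py
```

```text
[ 0.5788 -0.0171  0.0996] [ 4.5235 -2.3574 -9.0865] [-0.1223  1.0597  0.4387  1.1872 -0.5384  1.7129 -0.0993] tool -24.427540529416273
296.6875 319.1875 17.8 [ 0.3901 -0.0702] R 0.14098286682114056 link deg -24.194217978257427
```

View pics/t6.png

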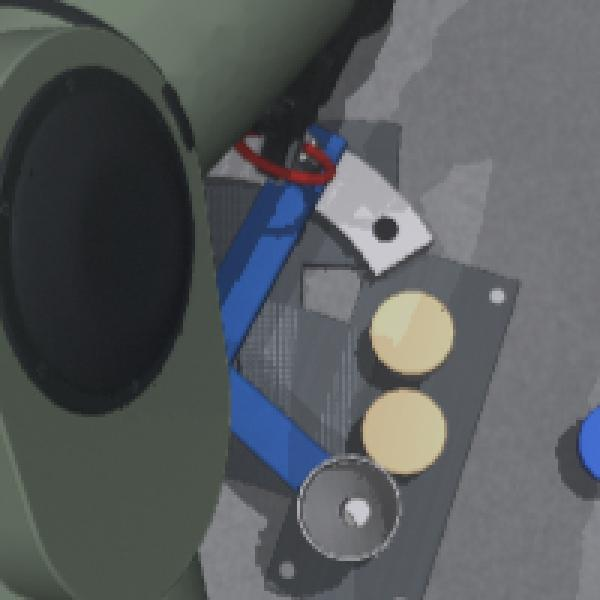

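The funnel is now over the open tub, with its rim at crop (349,508) and the tub showing through it. The link is at about -24.2°, so I nudge it 0.8° and lower.

```bash
python3 -m crank '{"travel":[[-0.07,-0.13,0],[-0.07,-0.13,0],[-0.07,-0.13,-0.1],[-0.07,-0.13,-0.2],[-0.07,-0.13,-0.3]],"turn":[[0,0,-1],[0,0,-1],[0,0,-1],[0,0,-1],[0,0,-1]],"gripper":[1,1,1,1,1]}'
python3 fun.py
python3 -m crank '{"travel":[[0,0,-0.1],[0,0,-0.2],[0,0,-0.3],[0,0,-0.4],[0,0,-0.4]],"turn":[[0,0,0],[0,0,0],[0,0,0],[0,0,0],[0,0,0]],"gripper":[1,1,1,1,1]}'
python3 fun.py
```

```text
clock: 11.6
position: [0.5787, -0.0169, 0.0964]
tool_rot: [-2.415, -0.001, 1.071]
force: [5.3, -3.0, -9.0]
grip_width: 0.0001
finger_force: 5.0
[ 0.5787 -0.0169  0.0964] [ 5.2868 -2.9803 -9.0444] [-0.1195  1.0613  0.4387  1.193  -0.5466  1.7052 -0.1043] tool -24.33231524279888
295.1875 319.5625 16.5625 [ 0.3895 -0.0676] R 0.1395118743676646 link deg -25.08754998308359
clock: 12.15
position: [0.5787, -0.0168, 0.0924]
tool_rot: [-2.415, -0.001, 1.071]
force: [5.3, -4.8, -7.6]
grip_width: 0.0002
finger_force: 5.0
[ 0.5787 -0.0168  0.0924] [ 5.3494 -4.8079 -7.6321] [-0.1191  1.0661  0.4376  1.1937 -0.5476  1.7002 -0.1029] tool -24.326093676382587
295.1875 320.3125 16.5625 [ 0.3883 -0.0676] R 0.14038215229915285 link deg -25.465597012140393
```

```bash
python3 -m crank '{"travel":[[0,0,-0.1],[0,0,-0.2],[0,0,-0.3],[0,0,-0.4],[0,0,-0.4]],"turn":[[0,0,0],[0,0,0],[0,0,0],[0,0,0],[0,0,0]],"gripper":[1,1,1,1,1]}'
python3 fun.py
python3 -m crank '{"travel":[[0,0,-0.1],[0,0,-0.2],[0,0,-0.3],[0,0,-0.4],[0,0,-0.4]],"turn":[[0,0,0],[0,0,0],[0,0,0],[0,0,0],[0,0,0]],"gripper":[1,1,1,1,1]}'
python3 fun.py
```

```text
clock: 12.7
position: [0.5787, -0.0168, 0.0885]
tool_rot: [-2.415, -0.001, 1.071]
force: [5.6, -4.1, -6.4]
grip_width: 0.0001
finger_force: 4.6
[ 0.5787 -0.0168  0.0885] [ 5.6303 -4.1327 -6.3903] [-0.1187  1.0708  0.4366  1.1942 -0.5487  1.6953 -0.1014] tool -24.325610803675293
296.3125 319.1875 17.8 [ 0.3901 -0.0695] R 0.14050492620860955 link deg -24.36804092117609
clock: 13.25
position: [0.5782, -0.0164, 0.0848]
tool_rot: [-2.413, -0.002, 1.071]
force: [1.5, -0.5, -0.4]
grip_width: -0.0001
finger_force: 0.3
[ 0.5782 -0.0164  0.0848] [ 1.4714 -0.5009 -0.411 ] [-0.1183  1.0753  0.4352  1.1954 -0.5502  1.6913 -0.1001] tool -24.24751927154103
295.1875 320.3125 16.5625 [ 0.3883 -0.0676] R 0.14038215229915285 link deg -25.465597012140393
```

```bash
python3 -c "
from h import *
rel(*goal(-.436,42,-.03));rel(*goal(-.436,42,.07))"
```

```text
pos [ 0.5783 -0.0165  0.0848] travel cm [ 0.8644 -0.5613 -0.4598] turn [ 0.0504  0.2656 -0.0195] q [-0.1182  1.0753  0.4352  1.1955 -0.5502  1.6912 -0.1002] F [ 0.6268 -0.4145  0.148 ]
pos [ 0.5783 -0.0165  0.0848] travel cm [ 6.734  -3.774   6.9716] turn [ 0.0504  0.2656 -0.0195] q [-0.1182  1.0753  0.4352  1.1955 -0.5502  1.6912 -0.1002] F [ 0.6268 -0.4145  0.148 ]
```

```bash
python3 -m crank '{"travel":[[0.3,-0.2,-0.2],[0.6,-0.4,-0.4],[0.85,-0.55,-0.45],[0.85,-0.55,-0.45],[0.85,-0.55,-0.45]],"turn":[[0,0,0],[0,0,0],[0,0,0],[0,0,0],[0,0,0]],"gripper":[1,1,1,1,1]}'
python3 -m crank '{"travel":[[0.6,-0.3,0.8],[1.2,-0.6,1.5],[1.8,-1,2.3],[2.4,-1.3,3],[2.9,-1.6,3.8]],"turn":[[-0.7,-1.2,0],[-1.4,-2.5,0],[-2,-3.6,0],[-2.7,-4.9,0],[-3.4,-6.1,0]],"gripper":[1,1,1,1,1]}'
python3 -c "
from h import *
rel(*goal(-.436,35,.07))"
```

```text
clock: 13.8
position: [0.5868, -0.0227, 0.0799]
tool_rot: [-2.414, -0.001, 1.069]
force: [-0.0, -0.1, -0.7]
grip_width: 0.0002
finger_force: 0.0
clock: 14.3
position: [0.6165, -0.0389, 0.1189]
tool_rot: [-2.538, -0.0, 1.07]
force: [0.1, 0.5, -0.2]
grip_width: 0.0004
finger_force: 0.0
pos [ 0.6165 -0.0389  0.1189] travel cm [ 2.3208 -1.2133  4.0902] turn [0.1943 0.4012 0.0227] q [-0.1205  1.0245  0.471   1.1452 -0.5326  1.67   -0.1157] F [ 0.096   0.468  -0.2425]
```

Clear of contact; I retract along the finger, then up and back to the left.

```bash
python3 -m crank '{"travel":[[0.6,-0.3,1],[1.2,-0.6,2],[1.8,-0.9,3],[2.3,-1.2,4.1],[2.3,-1.2,6]],"turn":[[0,0,0],[0,0,0],[0,0,0],[-1,-2,0],[-3,-6,0]],"gripper":[1,1,1,1,1]}'
python3 -m crank '{"travel":[[0,0,4],[0,1,8],[0,4,11],[0,8,13],[0,12,13]],"turn":[[-3,-6,0],[-6,-12,0],[-9,-17,0],[-10,-18,0],[-10,-18,0]],"gripper":[1,1,1,1,1]}'
python3 -m crank '{"travel":[[0,4,0],[0,8,0],[0,12,0],[0,12,0],[0,12,0]],"turn":[[0,0,0],[0,0,0],[0,0,0],[0,0,0],[0,0,0]],"gripper":[1,1,1,1,1]}'
python3 fun.py; python3 - <<'E'
from h import *
t=bot.grab_frame("top");s=bot.grab_frame("side")
c=red(t)[2],red(s)[2];print(c,tri(t,c[0],s,c[1]),goal(-.436,35,0)[0])
E
```

```text
clock: 14.8
position: [0.639, -0.0517, 0.1768]
tool_rot: [-2.655, -0.003, 1.069]
force: [0.3, 0.2, 0.1]
grip_width: -0.0004
finger_force: 0.0
clock: 15.3
position: [0.6392, 0.0712, 0.313]
tool_rot: [-3.02, -0.008, 1.072]
force: [1.3, -1.6, -1.2]
grip_width: 0.0001
finger_force: 0.0
clock: 15.8
position: [0.6386, 0.1902, 0.3086]
tool_rot: [-3.014, -0.003, 1.073]
force: [-0.7, -0.6, -0.2]
grip_width: 0.0001
finger_force: 0.0
[0.6386 0.1902 0.3086] [-0.6589 -0.5547 -0.2097] [-0.6575  0.6425  0.605   1.2742 -0.4297  1.4381 -0.5478] tool 49.834726187913446
296.6875 318.8125 17.8 [ 0.3908 -0.0702] R 0.14055731273516647 link deg -24.00251864175044
(array([275.1407, 203.2462]), array([307.2553, 202.383 ])) (array([ 0.6146, -0.0305,  0.0744]), np.float64(0.008251977798331782)) [ 0.6045 -0.0317  0.1025]
```

View pics/t6.png

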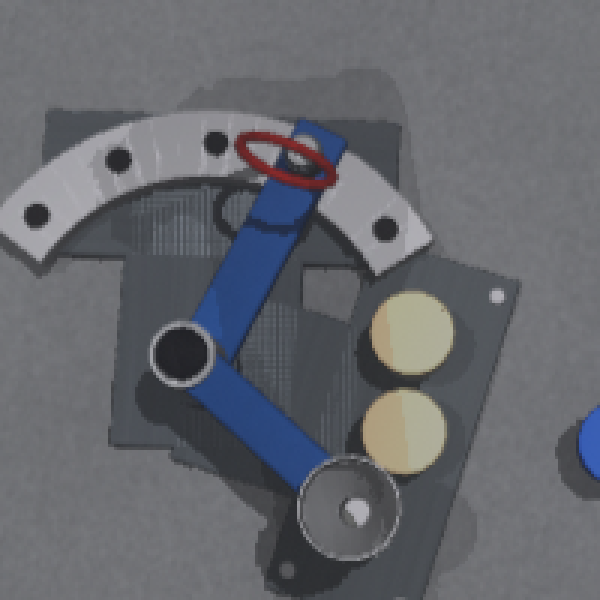

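The hand is clear, the arm lies over the neighbouring hole with the ring at crop (285,160), and the funnel at (349,508) is over the open tub. I check the pin height in the side view against the predicted ring outline.

```bash
python3 - <<'E'
from h import *
for n in("side","top"):
    f=bot.grab_frame(n);m,st,c=red(f);ys,xs=np.nonzero(m);print(n,'seen x',xs.min(),xs.max(),'y',ys.min(),ys.max(),c,len(xs))
    for ang in(-.42,-.436,-.45):
      for lift in(0,.01):
        a=A0+ang;u=np.array([np.cos(a),np.sin(a),0]);w=np.array([-u[1],u[0],0]);e=-.5*u+np.array([0,0,.866])
        q=np.array([proj(f,np.r_[P+.135*u[:2],.103+lift]+r*(np.cos(k)*w+np.sin(k)*e)) for k in np.linspace(0,6.28,90) for r in(.0270,.034)])
        print(ang,lift,q.min(0),q.max(0),q.mean(0))
    if n=="side":cv2.imwrite("pics/s7.png",cv2.resize(f["pixels"][150:300,210:360],None,fx=4,fy=4,interpolation=3)[:,:,::-1])
E
```

```text
side seen x 302 311 y 192 209 [307.2826 202.4565] 46
-0.42 0 [292.9483 182.8527] [311.108  207.9982] [302.0388 195.3332]
-0.42 0.01 [292.7207 179.4261] [311.0175 204.7562] [301.8805 191.9995]
-0.436 0 [293.3233 183.367 ] [311.3256 208.7336] [302.3394 195.956 ]
-0.436 0.01 [293.0982 179.9404] [311.2368 205.4922] [302.1831 192.6225]
-0.45 0 [293.6416 183.8222] [311.507  209.3805] [302.5909 196.5051]
-0.45 0.01 [293.4187 180.3955] [311.4194 206.1395] [302.4363 193.1718]
top seen x 259 291 y 194 212 [275.075 203.145] 200
-0.42 0 [257.0372 193.6632] [291.7638 211.6091] [274.3167 202.4698]
-0.42 0.01 [256.2945 192.2812] [291.3545 210.3515] [273.7407 201.1492]
-0.436 0 [258.16   193.9631] [292.7051 212.327 ] [275.3498 202.9797]
-0.436 0.01 [257.4278 192.5837] [292.3045 211.0781] [274.7833 201.6636]
-0.45 0 [259.1344 194.2409] [293.5186 212.9751] [276.2468 203.4393]
-0.45 0.01 [258.4099 192.8639] [293.1254 211.7321] [275.6887 202.1274]
```

View pics/s7.png

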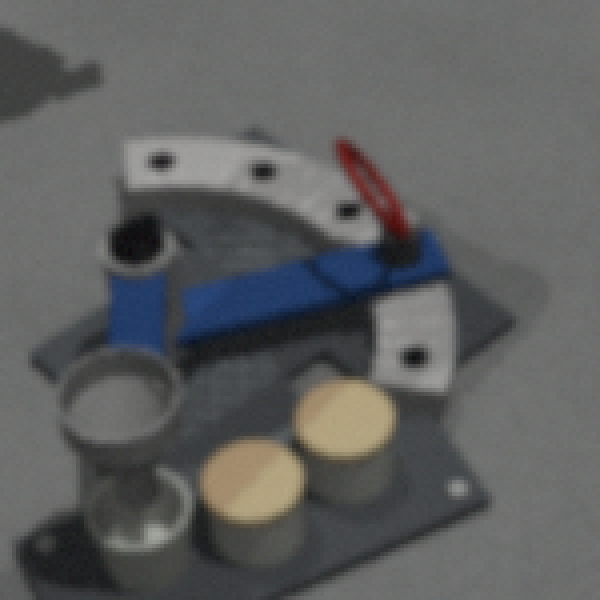

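The ring outline (side rows about 184–209, top rows 194–212) fits lift 0 at -0.436 rad: pin home. The tubs stand upright.

```bash
python3 -c "
from workcell import bot
print(bot.job_done())"
```

```text
the job is handed in; nothing more can be done
None
```

The pin was lifted by its ring, the link arm swung one hole clockwise (-0.436 rad) and the pin lowered; the last camera views show it home, the funnel over the open tub, the tubs upright and the hand clear, and the job is handed in, though no verdict was returned.

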